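# Open the push-and-turn solvent bottle

## Task

Open the child-resistant red cap of the solvent bottle held in the bench foot: push the cap down firmly until you feel it bottom (about 20 N, never as much as 32 N on the bottle) and, while pressing, turn it a good fifth of a turn anticlockwise to unlock it. Lift the cap off and set it down gently, top side up, flat inside the round steel dish, let go and back away. Leave the other things on the bench where they are.

Things in the scene. Friction and masses are not known exactly. Their poses are not given: they have to be found in the camera images.
- cap_center (a point): Red ribbed cap, 52 mm diameter, 38 mm tall, 45 g, open below; this point is on its axis half-way up (19 mm above its lower rim). z up. Round: it may be gripped from above at any yaw, firmly (about 60 N) so that it does not slip. Two lugs inside are caught under ledges of the neck: locked, it cannot be lifted, nor turned more than a few degrees, until pushed down past hidden latch teeth.
- cap_top (a point): Centre of the cap's top, 38 mm above its lower rim; a white line across the top runs along the cap's x axis. A spring seal below pushes the cap up with about 14 N, rising to 17 N. The push needed to pass the teeth differs between bottles: 2 to 12 mm, not visible. 2 mm past that the cap bottoms on a hard stop, where the force climbs steeply (10 N or more per mm). Neck and cap have 1 mm of side play.
- cap: The cap as a body; origin on its axis at its lower rim, same axes. Press slowly by feel until the force climbs clearly above the spring's, to about 20 N, and keep it there while turning. Over 32 N between cap and bottle (pressing, or twisting or pulling against the lock) damages it.
- bottle: Pale plastic solvent bottle, 80 mm diameter with a yellow band, in a square steel foot 105 x 105 mm, fixed to the bench. Origin: centre of the foot's underside, z up along the bottle's and cap's axis. Locked, the cap's lower rim is 160 mm and its top 198 mm above the origin, and the cap's x axis lies along the bottle's x axis (within about 5 degrees).
- ledge (a point): Point on the bottle's axis, 165 mm above its origin, level with the neck's ledges. Pushed down past the teeth, the cap turns only anticlockwise seen from above. From 46 to 94 degrees of turn it can be lifted straight up (70 is the middle); a solid stop blocks it at about 94. Released there, the spring raises it to about its first height; it is clear of the neck when raised 30 mm.
- shoulder (a point): Point on the bottle's axis, 132 mm above its origin, where the neck (32 mm diameter) meets the sloping shoulder, 28 mm below the locked cap's rim; the bottle has its full 80 mm width 22 mm lower.
- dish: Round steel dish, fixed to the bench: 132 mm outer diameter, rim 10 mm high and 3 mm thick, flat floor 4 mm above the bench. Origin: centre of its underside on the bench.
- phone: Bystander, loose: black phone-sized slab 148 x 72 x 8 mm lying flat; origin: centre of its underside
- paste_jar: Bystander, loose: white solder-paste jar with green lid, 44 mm wide, 40 mm tall; origin: centre of its underside
- spool: Bystander, loose: blue solder spool 52 mm wide, 30 mm tall, standing flat; origin: centre of its underside
- flux_bottle: Bystander, loose: small amber flux bottle with black cap, 40 mm wide, 85 mm tall; origin: centre of its underside
- driver: Bystander, loose: orange-handled screwdriver, 150 mm, lying; origin on its underside near its middle
- esd_brush: Bystander, loose: black brush, 150 mm, lying; origin on its underside near its middle
- screw_tray: Bystander, loose: clear divided screw tray 100 x 140 x 25 mm; origin: centre of its underside
Things that resemble listed ones, but are neither listed nor needed, are in the scene too. Of the things that look like the cap, the middle-sized one is meant.

How it is judged:
On the way, in this order (a step that is already met when the one before it is completed fails the run):
1. the cap, still on the neck, has been turned at least 43 degrees out of its lock (lock passed by pushing) (angle between the x axis of cap_center and the x axis of bottle, either way round above 0.75 rad and z of cap_center in the frame of bottle below 0.184 m and horizontal distance between cap_center and bottle below 0.006 m), for 0.1 s.
2. the cap is lifted clear of the neck (z of cap_center in the frame of bottle above 0.212 m), for 0.1 s.
At the end, for the whole second after the job is handed in: The cap lies at rest, top side up (tilt under 7 degrees), flat on the floor of the steel dish (cap centre 20 to 26 mm above the dish's underside and within 37 mm of its axis), released (horizontal distance between cap_center and dish below 0.037 m and z of cap_center in the frame of dish between 0.02 and 0.026 m and angle between cap_center's own z axis and vertical below 0.12 rad and linear speed of cap below 0.02 m/s); the robot touches nothing.
It fails at once if more than 32 N between the cap and the bottle (contact force between cap and bottle above 32 N).
It fails at once if the cap dropped or slammed into the dish (over 40 N) (contact force between cap and dish above 40 N).
It fails at once if another thing on the bench was moved more than 20 mm (distance of any of phone, paste_jar, spool, flux_bottle, driver, esd_brush, screw_tray from where it was at the start of the episode above 0.02 m).
It also fails if it takes over 64 s, if anything falls off the work surface, if the arm or the gripper's body presses on something with over 40 N, if the wrist force passes 120 N, or if a joint passes its speed limit or range.

## Robot

A 7-joint arm with a two-finger parallel gripper is mounted at the origin on the work surface. World frame = base frame: x ahead of the robot, y to its left, z up, the work surface at z = 0. Lengths are in m, angles in rad, forces in N, time in s.
With the tool pointing down it reaches from about 0.4 to 0.85 m from the base axis. Payload 4.5 kg.
Tool frame: the origin (TCP) lies on the centre line of the jaws, within the pads' length; the fingertips stand r.tcp_to_tips ahead of it and the grasp point (between the pads) lies 11 mm behind it (r.tcp_to_tips is the distance from the TCP to the fingertips, in m); y points along the fingers, x is the direction in which the jaws open and shut, and the axes are right-handed (so a half turn about y gives the same grasp; the last joint's range is limited). The gripper opens to 88 mm and grips with 3 to 60 N. Pads are 18 mm wide; open, the fingers measure 123 mm over their backs; the gripper's body (75 mm by 187 mm) begins 45 mm behind the grasp point.
Start: joints at [-1.186, 0.689, -0.195, 1.565, 0.157, 0.902, -0.215], TCP at [0.215, 0.587, 0.247] pointing down, gripper open.
Joint ranges: [-3.01, 3.01], [-0.46, 2.08], [-1.47, 1.51], [0.13, 2.56], [-1, 4.14], [0.04, 2.09], [-2.66, 2.66]. Speed limits (rad/s): [2.57, 2.57, 3.14, 3.14, 3.14, 3.14, 3.14].

## Interface

Orientations are given as a unit quaternion [x, y, z, w].
In Python, from plant import r gives the robot as it stands. The module is installed in compiled form; this text tells all that it offers.
- The arm moves only by the shell command python3 -m inch 'ROWS' [OPENING] [FORCE]. ROWS is text: rows parted by semicolons, each of 4 numbers parted by spaces: the shift along the tool's x, y, z in mm, then the turn about the tool's y in degrees. In form: x y z spin; .... A call has 1 to 10 rows; each row is the pose to reach, as a shift and turn from the pose commanded when the call began, along the tool's axes at that moment; what a row does not reach only later rows make up. A row lasts 1/10 s, in which the tool goes at most 50 mm and 8.59 degrees, less where a joint would pass 70% of its speed; a pose out of reach is approached as far as the arm can. A call with a gripper value outside its range is refused whole. OPENING is the gripper command: -1 is shut, 1 is fully open, values between are in proportion, set as the call begins (- or left out, the last holds). The fingers move at their own pace and stop on an object; FORCE is the grip in N (left out, the last holds). Time passes only in rows, so rows that repeat a pose let the fingers close. It gives the time, the measured TCP pose, the force and the opening at its end, in the units of the state.
- r.get_state(): the state, without advancing time (a new reading comes with each control period).
- r.snapshot(name): name is "side" or "top"; returns a dict with "frame" (480x640x3 uint8, red, green, blue), "intrinsics" (3x3 intrinsics, pixels), "R" (3x3) and "t" (3): a world point X has camera coordinates R X + t. Camera axes: x right, y down, z forward; pixel columns grow to the right and rows downward; lengths in m; the calibration is good to about 2 mm. A picture is of the moment at which its call begins. There is no depth.
- r.finish_job(): hands the job in, once; it reports no verdict.
Trained networks look in the newest picture that a camera, given by its name, has taken for a name from the list of things; names that differ only in an ending like _2 or _b are one class to them, and where a whole thing is asked for, a point or a joint stands for the part that bears it (a point fixed in the world has none). Each returns a list of dicts, best first, with "p" (0 to 1); they miss things now and then, are a little off and sometimes report something else, mostly with a low value. They report only what shows in the picture. A call takes as long as a camera call. They do not tell look-alikes from the thing itself.
- r.trace(camera, name): "region" (480x640 bool, what is visible of it) and "centre" ([row, column] in pixels, amid what is visible of it).
- r.tip_of(camera, name): "centre" ([row, column] in pixels: a listed point, or the origin of a listed thing).
The state is a dict: "clock": time; "q": joint angles; "qd": joint speeds; "joint_torque": joint torques, N m; "tool_pos": TCP position; "eef_rot": TCP orientation; "contact_force": force on the tool from outside, world axes, zero at the start; "moment": the same for the moment, N m; "opening": opening from 0.0 (shut) to 1.0 (fully open).
Only numpy, scipy, OpenCV 4.12 (cv2) and the standard library are available. Lean on these libraries where they do the work, as an engineer would, in place of code of your own. Each camera call takes 0.05 s, during which the arm holds its last target.

## Working session

There is one attempt and no reset: what is moved stays moved. The work goes in short steps, Python scripts to look and compute and a shell command to move; the robot and the scene stay as the last step left them, time stands still between calls to the robot, and variables do not carry over. Pictures are saved under pics/ and viewed, and the job is handed in when it is done.

```bash
mkdir -p pics; cat > h.py <<'E'
from plant import r
import numpy as np, cv2
def snap(n,f):
    s=r.snapshot(n); cv2.imwrite('pics/'+f,s['frame'][:,:,::-1]); return s
def ray(s,rc):
    K=np.array(s['intrinsics']);R=np.array(s['R']);t=np.array(s['t'])
    d=R.T@np.linalg.solve(K,[rc[1],rc[0],1.]); return -R.T@t,d/np.linalg.norm(d)
def atz(s,rc,z):
    o,d=ray(s,rc); return o+d*(z-o[2])/d[2]
def proj(s,X):
    p=np.array(s['intrinsics'])@(np.array(s['R'])@np.array(X)+np.array(s['t'])); return p[[1,0]]/p[2]
def tri(s1,a,s2,b):
    o1,d1=ray(s1,a);o2,d2=ray(s2,b)
    l=np.linalg.lstsq(np.c_[d1,-d2],o2-o1,rcond=None)[0]
    p,q=o1+l[0]*d1,o2+l[1]*d2; return (p+q)/2,np.linalg.norm(p-q)
E
python3 - <<'E'
from h import *
np.set_printoptions(precision=4,suppress=True)
print(r.get_state(), r.tcp_to_tips)
S={}
for c in('top','side'):
    S[c]=snap(c,c+'0.png')
    print(c,-np.array(S[c]['R']).T@S[c]['t'])
    for n in('cap_top','cap_center','bottle','dish','cap','phone','paste_jar','spool','flux_bottle','driver','esd_brush','screw_tray'):
        print(c,n,[(np.round(d['centre'],1),round(d['p'],2)) for d in r.tip_of(c,n)])
E
```

```text
{'clock': 0.0, 'q': array([-1.1862,  0.69  , -0.1945,  1.5663,  0.1573,  0.9025, -0.2151]), 'qd': array([ 0.0007, -0.001 , -0.0006,  0.    ,  0.0002, -0.001 ,  0.0005]), 'joint_torque': array([ -0.0013, -52.756 ,  -1.267 , -15.3421,  -0.0526,   0.007 ,
         0.0002]), 'tool_pos': array([0.2146, 0.5863, 0.2459]), 'eef_rot': array([ 0.58  ,  0.4046, -0.4056, -0.5791]), 'contact_force': array([-0.1042,  0.3959,  0.0654]), 'moment': array([-0.0162, -0.0267, -0.0222]), 'opening': 1.0020024476295486} 0.008
top [0.4516 0.0486 1.6303]
top cap_top [(array([316.3, 169.7]), 0.72), (array([260.9, 258.1]), 0.57)]
top cap_center [(array([311.5, 173.2]), 0.8), (array([259.4, 261.7]), 0.68), (array([309.9, 266.3]), 0.46)]
top bottle [(array([260. , 268.3]), 0.94)]
top dish [(array([276.3, 405.8]), 0.87)]
top cap [(array([261.1, 260.1]), 0.92), (array([317.4, 174.8]), 0.65), (array([309.9, 265.3]), 0.56)]
top phone [(array([251.4, 338.6]), 0.85), (array([315.5, 219.7]), 0.44)]
top paste_jar [(array([314.1, 220. ]), 0.71), (array([188. , 426.7]), 0.34)]
top spool [(array([313. , 468.1]), 0.84)]
top
[... 294 characters left out ...]
8.1, 385.8]), 0.97), (array([464.8, 352.3]), 0.88), (array([255.8, 316.6]), 0.62)]
side cap_center [(array([266.4, 314.4]), 0.79), (array([352.9, 384.7]), 0.72), (array([477.5, 348.4]), 0.71)]
side bottle [(array([339.4, 310.7]), 0.69)]
side dish [(array([245.4, 375.7]), 0.98), (array([273.7, 315.6]), 0.36)]
side cap [(array([361.7, 384.6]), 0.96), (array([272.2, 314.6]), 0.6)]
side phone [(array([280.6, 327.8]), 0.66)]
side paste_jar [(array([417.4, 374.2]), 0.58)]
side spool [(array([222.3, 424.3]), 0.74)]
side flux_bottle [(array([292.4, 384.8]), 0.62)]
side driver [(array([262.9, 253.7]), 0.86)]
side esd_brush [(array([216.1, 294.8]), 0.82)]
side screw_tray [(array([327.6, 211.7]), 0.7)]
```

View pics/top0.png

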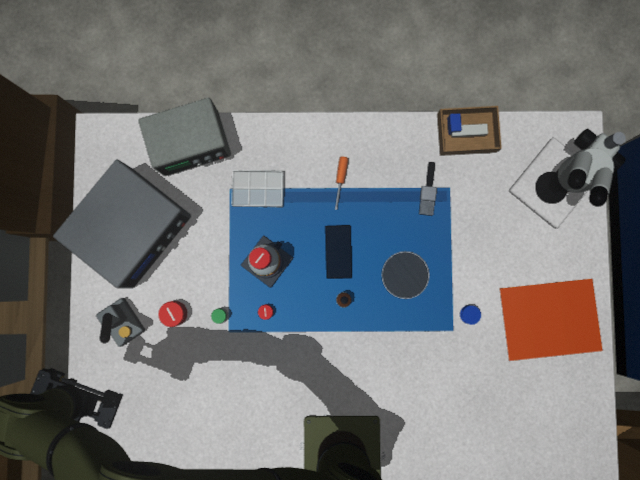

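View pics/side0.png

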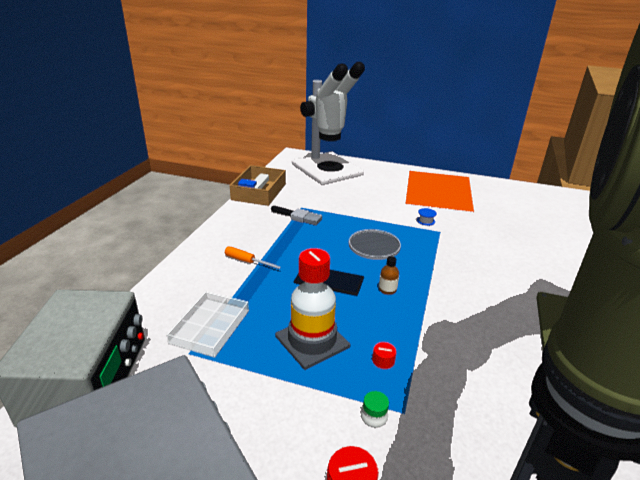

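Top view: the bottle's cap is at pixel row 260, col 260. The larger look-alike is at (313,173) and the smaller one at (311,266), so the middle-sized cap is the one on the bottle. The dish is at (275,405). The side view agrees: bottle cap at (266,314), dish at (244,375).

```bash
cat > m.py <<'E'
from h import *
from scipy.spatial.transform import Rotation as Ro
np.set_printoptions(precision=4,suppress=True)
S={}
for c in('top','side'):
    S[c]=snap(c,c+'1.png')
def blob(s,near,red=True):
    f=s['frame'].astype(int); m=((f[:,:,0]>120)&(f[:,:,1]<70)&(f[:,:,2]<70))|(f.min(2)>150)
    m=m.astype(np.uint8); red=((f[:,:,0]>120)&(f[:,:,1]<80)&(f[:,:,2]<80)).astype(np.uint8)
    n,l,st,ce=cv2.connectedComponentsWithStats(red)
    i=min(range(1,n),key=lambda i:np.hypot(*(ce[i]-[near[1],near[0]]))-0.01*st[i,4])
    return st[i],ce[i][::-1],l==i
s=S['top']
for near in((260,260),(313,173),(311,266)):
    st,ce,_=blob(s,near);print('red',st,ce)
st,ce,mm=blob(s,(260,260))
cen=ce
pts=np.argwhere(mm); (cx,cy),rad=cv2.minEnclosingCircle(pts[:,::-1].astype(np.float32)); print('circle',cy,cx,rad)
for rc in(ce,(cy,cx)): print('captop@.198',atz(s,rc,.198), 'side proj',proj(S['side'],atz(s,rc,.198)))
for n in('cap_top','cap_center','bottle','dish'):
    a=r.tip_of('top',n);b=r.tip_of('side',n)
    for x in a:
        for y in b:
            p,e=tri(S['top'],x['centre'],S['side'],y['centre'])
            if e<.02: print(n,p,e)
d=r.trace('top','dish')[0]; pp=np.argwhere(d['region']); 
(cx,cy),(w,h),_=cv2.fitEllipse(cv2.convexHull(pp[:,::-1].astype(np.int32))); print('dish',cy,cx,w,h,atz(s,(cy,cx),.01),'diam',w/ s['intrinsics'][0][0]*1.62)
# white line of cap
f=s['frame'].astype(int); ys,xs=np.mgrid[:480,:640]
w=(f.min(2)>130)&(np.hypot(ys-260,xs-260)<10); P=np.array([atz(s,(a,b),.198)[:2] for a,b in np.argwhere(w)])
C=P-P.mean(0); v=np.linalg.svd(C)[2][0]; print('line',len(P),P.mean(0),np.degrees(np.arctan2(v[1],v[0])))
st=r.get_state(); print('tool axes cols',Ro.from_quat(st['eef_rot']).as_matrix())
z=s['frame'][215:305,215:315]; cv2.imwrite('pics/z1.png',cv2.resize(z[:,:,::-1],None,fx=6,fy=6,interpolation=cv2.INTER_NEAREST))
E
python3 m.py
```

```text
red [249 248  21  21 304] [257.7237 259.3618]
red [159 301  24  26 417] [313.777  170.7458]
red [258 305  15  14 138] [311.5217 265.0217]
circle 257.7089538574219 259.16046142578125 10.515480995178223
captop@.198 [0.5244 0.2021 0.198 ] side proj [255.8815 314.2096]
captop@.198 [0.5244 0.2026 0.198 ] side proj [256.0288 314.0969]
cap_top [0.5203 0.2008 0.1944] 0.0033021004711993544
cap_top [0.3771 0.4561 0.0605] 0.006596853351557267
cap_top [0.3754 0.4112 0.2288] 0.013583184435632245
cap_top [0.3851 0.2074 0.0326] 0.0065898847921071445
cap_top [0.5212 0.2049 0.1971] 0.0007766023497655688
cap_top [ 0.4122 -0.0091 -0.1782] 0.005542594052366723
cap_top [0.5259 0.1961 0.1907] 0.0046833519778318525
cap_center [0.5222 0.2068 0.1796] 0.0006788033515736111
cap_center [0.383  0.4564 0.0233] 3.556446869452466e-05
cap_center [0.3854 0.2027 0.0175] 0.006126702578824543
bottle [0.5262 0.1984 0.0033] 0.002239144785234566
bottle [0.5235 0.1861 0.1487] 0.006263513276494277
bottle [0.5222 0.2262 0.0304] 0.011380138693489656
bottle [0.5201 0.2119 0.1677] 0.002422328479133334
dish [ 0.4845 -0.1926 -0.0082] 0.008639560542141045
dish 274.82440185546875 404.80633544921875 46.932254791259766 47.9140625 [ 0.4846 -0.1796  0.01  ] diam 0.12981004856531614
line 23 [0.5207 0.2043] 152.63536100684593
tool axes cols [[ 0.3437  0.     -0.9391]
 [ 0.9391  0.0001  0.3437]
 [ 0.0001 -1.      0.    ]]
```

```bash
ls pics
```

```text
side0.png
side1.png
top0.png
top1.png
z1.png
```

View pics/z1.png

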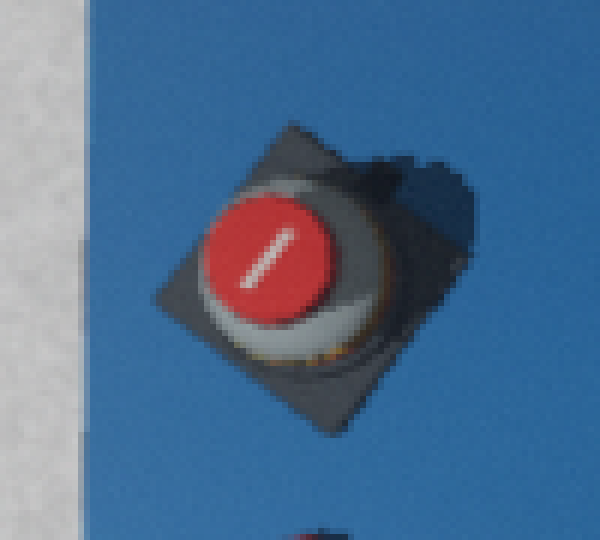

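The cap sits near (0.523, 0.2025), top at about 0.198, and the dish near (0.4846, -0.180). The tool's y points down, so an anticlockwise turn is a negative spin. I'm moving toward the bottle at height now.

```bash
python3 -m inch '-20 0 -34 0; -45 0 -75 0; -70 0 -116 0; -95 0 -157 0; -120 0 -198 0; -145 0 -239 0; -170 0 -280 0; -195 0 -322 0; -220 0 -364 0; -220 0 -364 0' 1 60
cat > g.py <<'E'
from h import *
from scipy.spatial.transform import Rotation as Ro
import sys
np.set_printoptions(precision=4,suppress=True)
st=r.get_state(); M=Ro.from_quat(st['eef_rot']).as_matrix()
T=np.array([float(x) for x in sys.argv[1:4]])
print('pos',st['tool_pos'],'q',st['q'],'F',st['contact_force'],'M',st['moment'],'op',st['opening'],'t',st['clock'])
print(M); print('delta tool mm',1e3*M.T@(T-st['tool_pos']))
E
python3 g.py .523 .2025 .246
python3 - <<'E'
from h import *
s=snap('top','top2.png');t=snap('side','side2.png')
for p in((0.523,.2025,.198),(.521,.2035,.198),(.5244,.2026,.198)): print(proj(s,p),proj(t,p))
# foot corners
c=np.array([(295,122),(155,298),(335,435),(470,260)])/6.+215-.5
print([atz(s,x[::-1],.008) for x in c], atz(s,c.mean(0)[::-1],.008))
z=t['frame'][235:375,260:370]; cv2.imwrite('pics/zs2.png',cv2.resize(z[:,:,::-1],None,fx=4,fy=4,interpolation=cv2.INTER_NEAREST))
E
```

```text
clock: 2.85
tool_pos: [0.4864, 0.2469, 0.2465]
eef_rot: [0.584, 0.401, -0.401, -0.58]
contact_force: [-0.2, 0.0, 0.2]
opening: 1.002
pos [0.4864 0.2469 0.2465] q [-0.4109  0.5877 -0.2385  1.8067  0.1979  0.7706  0.4529] F [-0.2432  0.0152  0.1829] M [-0.034   0.0411 -0.0058] op 1.0017267017042817 t 2.85
[[ 0.3565  0.0031 -0.9343]
 [ 0.9343 -0.0051  0.3564]
 [-0.0036 -1.     -0.0048]]
delta tool mm [-28.3868   0.855  -50.032 ]
[258.28229158 259.20140426] [256.1551882  314.90471015]
[259.10146822 258.78939716] [256.69055436 315.84538173]
[257.71066315 259.16265047] [256.02761569 314.10028369]
[array([0.59763925, 0.2107463 , 0.008     ]), array([0.51643534, 0.27506872, 0.008     ]), array([0.45299357, 0.1919031 , 0.008     ]), array([0.53323329, 0.12973663, 0.008     ])] [0.52494204 0.20186718 0.008     ]
```

View pics/zs2.png

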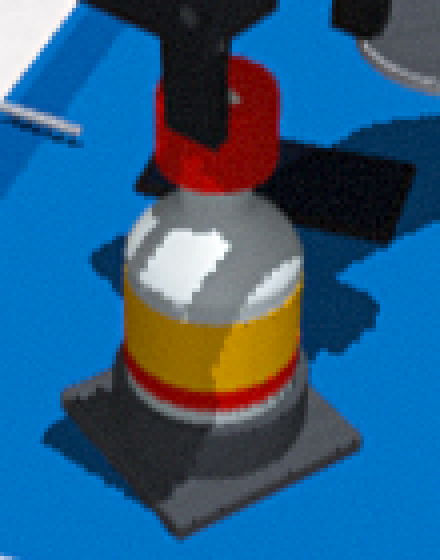

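View pics/top2.png

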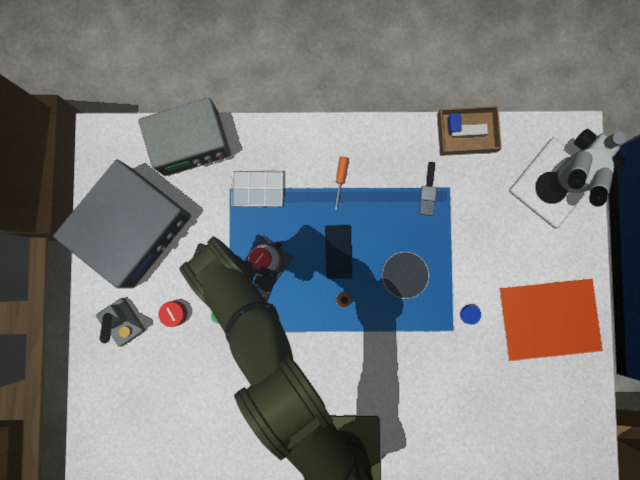

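```bash
python3 -m inch '-14 0 -25 0; -28 0 -51 0; -28 0 -51 0; -28 0 -51 0; -28 0 -51 0'; python3 g.py .524 .2025 .246
```

```text
clock: 3.45
tool_pos: [0.5178, 0.2139, 0.2468]
eef_rot: [-0.578, -0.406, 0.406, 0.579]
contact_force: [-0.3, -0.5, -0.5]
opening: 1.001
pos [0.5178 0.2139 0.2468] q [-0.3192  0.6075 -0.2545  1.7619  0.1998  0.7975  0.5537] F [-0.3166 -0.48   -0.4978] M [ 0.014  -0.0532 -0.0295] op 1.0013020014888803 t 3.45
[[ 0.3401 -0.0009 -0.9404]
 [ 0.9404  0.0015  0.3401]
 [ 0.0011 -1.      0.0014]]
delta tool mm [-8.6082  0.7443 -9.685 ]
```

```bash
python3 -m inch '0 0 0 0; 0 0 0 0'; python3 g.py .524 .2025 .246
```

```text
clock: 3.65
tool_pos: [0.5185, 0.2127, 0.2468]
eef_rot: [-0.579, -0.406, 0.406, 0.579]
contact_force: [0.7, 0.1, 0.3]
opening: 0.998
pos [0.5185 0.2127 0.2468] q [-0.3182  0.6075 -0.253   1.7615  0.2002  0.7976  0.554 ] F [0.6592 0.0562 0.2819] M [0.0127 0.0212 0.01  ] op 0.99776237365114 t 3.65
[[ 0.3416 -0.0003 -0.9399]
 [ 0.9399  0.0005  0.3416]
 [ 0.0004 -1.      0.0004]]
delta tool mm [-7.7017  0.7933 -8.6094]
```

```bash
python3 -m inch '-7 0 -8 0; -7 0 -8 0; -7 0 -8 0; -7 0 -8 0; -7 0 -8 0; -7 0 -8 0'; python3 g.py .524 .2025 .171
```

```text
clock: 4.25
tool_pos: [0.5243, 0.2023, 0.2467]
eef_rot: [-0.579, -0.405, 0.405, 0.58]
contact_force: [0.0, -0.6, 0.2]
opening: 1.002
pos [0.5243 0.2023 0.2467] q [-0.2973  0.6095 -0.2534  1.7572  0.2011  0.8001  0.5727] F [ 0.0334 -0.5949  0.189 ] M [-0.0159  0.0065 -0.0134] op 1.0023451102953043 t 4.25
[[ 0.3434 -0.     -0.9392]
 [ 0.9392  0.0002  0.3434]
 [ 0.0002 -1.      0.0001]]
delta tool mm [ 0.0667 75.7356  0.3444]
```

```bash
python3 -m inch '0 15 0 0; 0 30 0 0; 0 45 0 0; 0 58 0 0; 0 68 0 0; 0 74 0 0; 0 75 0 0; 0 75 0 0; 0 75 0 0'; python3 g.py .524 .2025 .171
python3 - <<'E'
from h import *
t=snap('side','side3.png')
z=t['frame'][215:335,250:380]; cv2.imwrite('pics/zs3.png',cv2.resize(z[:,:,::-1],None,fx=5,fy=5,interpolation=cv2.INTER_NEAREST))
E
```

```text
clock: 5.15
tool_pos: [0.5248, 0.2024, 0.1723]
eef_rot: [0.58, 0.406, -0.405, -0.58]
contact_force: [0.0, -0.0, -0.3]
opening: 0.999
pos [0.5248 0.2024 0.1723] q [-0.3196  0.712  -0.2193  1.8293  0.2452  0.6255  0.5332] F [ 0.046  -0.0011 -0.3282] M [-0.0146 -0.0217  0.0135] op 0.9989789893997668 t 5.15
[[ 0.3436  0.001  -0.9391]
 [ 0.9391  0.0006  0.3436]
 [ 0.0009 -1.     -0.0008]]
delta tool mm [-0.134   1.2628  0.7578]
```

View pics/zs3.png

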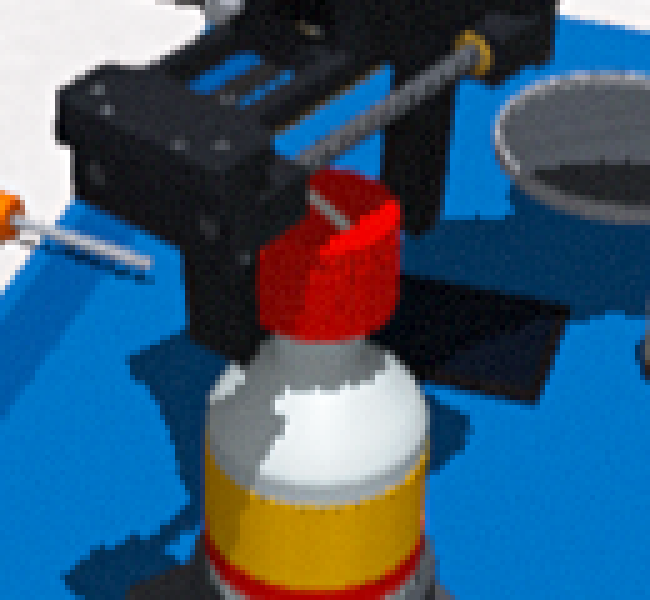

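The side crop shows the fingers straddling the cap, with the tips near its lower rim. I'll close lightly first, so a centring error shows up as side force.

```bash
python3 -m inch '0 0 0 0; 0 0 0 0; 0 0 0 0; 0 0 0 0; 0 0 0 0; 0 0 0 0; 0 0 0 0; 0 0 0 0' -1 8; python3 g.py .524 .2025 .171
```

```text
clock: 6.0
tool_pos: [0.5245, 0.2024, 0.1718]
eef_rot: [-0.579, -0.405, 0.405, 0.58]
contact_force: [-0.2, 1.0, -0.1]
opening: 0.589
pos [0.5245 0.2024 0.1718] q [-0.3198  0.7127 -0.2194  1.8296  0.2452  0.625   0.5331] F [-0.2449  0.9627 -0.1127] M [ 0.1943 -0.1007 -0.0048] op 0.5894503629538473 t 6.0
[[ 0.3435  0.0004 -0.9392]
 [ 0.9392  0.0005  0.3435]
 [ 0.0006 -1.     -0.0002]]
delta tool mm [-0.1107  0.7743  0.5383]
```

```bash
python3 -m inch '0 0 0 0; 0 0 0 0; 0 0 0 0; 0 0 0 0' -1 60; python3 g.py .524 .2025 .171
```

```text
clock: 6.4
tool_pos: [0.5245, 0.2024, 0.1718]
eef_rot: [-0.579, -0.405, 0.405, 0.58]
contact_force: [1.1, 0.7, -0.1]
opening: 0.583
pos [0.5245 0.2024 0.1718] q [-0.3198  0.7127 -0.2194  1.8296  0.2452  0.625   0.5331] F [ 1.0901  0.7195 -0.1415] M [ 0.3513 -0.1179  0.0507] op 0.5829381024400668 t 6.4
[[ 0.3435  0.0004 -0.9392]
 [ 0.9392  0.0005  0.3435]
 [ 0.0007 -1.     -0.0002]]
delta tool mm [-0.1175  0.7912  0.5161]
```

```bash
python3 -m inch '0 0.5 0 0; 0 1 0 0; 0 1 0 0; 0 1 0 0; 0 1 0 0'; python3 -m inch '0 0.5 0 0; 0 1 0 0; 0 1 0 0; 0 1 0 0'; python3 -m inch '0 0.5 0 0; 0 1 0 0; 0 1 0 0; 0 1 0 0'
```

```text
clock: 6.9
tool_pos: [0.5246, 0.2024, 0.1717]
eef_rot: [0.58, 0.406, -0.405, -0.579]
contact_force: [-1.2, 0.7, 7.9]
opening: 0.582
clock: 7.3
tool_pos: [0.5247, 0.2025, 0.1714]
eef_rot: [0.58, 0.406, -0.405, -0.579]
contact_force: [-2.5, -0.2, 13.2]
opening: 0.577
clock: 7.7
tool_pos: [0.5247, 0.2024, 0.1705]
eef_rot: [0.58, 0.406, -0.404, -0.579]
contact_force: [-2.9, 0.3, 13.7]
opening: 0.576
```

```bash
python3 -m inch '0 0.5 0 0; 0 1 0 0; 0 1 0 0; 0 1 0 0'; python3 -m inch '0 0.5 0 0; 0 1 0 0; 0 1 0 0'
```

```text
clock: 8.1
tool_pos: [0.5247, 0.2024, 0.1695]
eef_rot: [0.58, 0.406, -0.404, -0.579]
contact_force: [-3.5, -0.2, 13.3]
opening: 0.58
clock: 8.4
tool_pos: [0.5247, 0.2025, 0.1685]
eef_rot: [0.58, 0.406, -0.405, -0.579]
contact_force: [-3.0, 0.9, 14.2]
opening: 0.58
```

```bash
python3 -m inch '0 0.5 0 0; 0 1 0 0; 0 1 0 0; 0 1 0 0'
```

```text
clock: 8.8
tool_pos: [0.5247, 0.2024, 0.1675]
eef_rot: [0.58, 0.406, -0.404, -0.579]
contact_force: [-2.4, -0.2, 14.8]
opening: 0.583
```

```bash
python3 -m inch '0 0.5 0 0; 0 1 0 0; 0 1 0 0; 0 1 0 0'
```

```text
clock: 9.2
tool_pos: [0.5246, 0.2025, 0.1665]
eef_rot: [0.58, 0.406, -0.405, -0.579]
contact_force: [-2.4, -0.2, 15.1]
opening: 0.578
```

```bash
python3 -m inch '0 0.5 0 0; 0 1 0 0; 0 1 0 0; 0 1 0 0'
```

```text
clock: 9.6
tool_pos: [0.5247, 0.2025, 0.1655]
eef_rot: [0.58, 0.406, -0.405, -0.579]
contact_force: [-3.9, -0.1, 15.5]
opening: 0.579
```

```bash
python3 -m inch '0 0.3 0 0; 0 0.6 0 0; 0 0.6 0 0; 0 0.6 0 0'
```

```text
clock: 10.0
tool_pos: [0.5247, 0.2024, 0.165]
eef_rot: [0.58, 0.406, -0.404, -0.579]
contact_force: [-1.7, 0.3, 14.0]
opening: 0.579
```

```bash
python3 -m inch '0 0.5 0 0; 0 1 0 0; 0 1 0 0; 0 1 0 0'
```

```text
clock: 10.4
tool_pos: [0.5247, 0.2024, 0.164]
eef_rot: [0.58, 0.406, -0.404, -0.579]
contact_force: [-2.7, 0.4, 13.7]
opening: 0.578
```

```bash
python3 -m inch '0 0.5 0 0; 0 1 0 0; 0 1 0 0; 0 1 0 0'
```

```text
clock: 10.8
tool_pos: [0.5247, 0.2025, 0.163]
eef_rot: [0.58, 0.406, -0.404, -0.579]
contact_force: [-2.4, -0.1, 14.9]
opening: 0.581
```

```bash
python3 -m inch '0 0.3 0 0; 0 0.7 0 0; 0 0.7 0 0; 0 0.7 0 0'
```

```text
clock: 11.2
tool_pos: [0.5247, 0.2024, 0.1627]
eef_rot: [0.58, 0.406, -0.404, -0.579]
contact_force: [-3.2, 0.5, 18.8]
opening: 0.578
```

Force climbed to 18.8 N while the tool moved only 0.3 mm of the 0.7 mm commanded, so the cap has bottomed at about 9 mm of push. I'll add a touch more, then turn in stages.

```bash
python3 -m inch '0 0.2 0 0; 0 0.2 0 -1.5; 0 0.2 0 -3; 0 0.2 0 -5; 0 0.2 0 -7; 0 0.2 0 -7; 0 0.2 0 -7'; python3 g.py .5247 .2024 .1627
```

```text
clock: 11.9
tool_pos: [0.5254, 0.2026, 0.1627]
eef_rot: [0.554, 0.441, -0.439, -0.553]
contact_force: [-2.0, -0.7, 17.8]
opening: 0.582
pos [0.5254 0.2026 0.1627] q [-0.3033  0.7285 -0.2478  1.8356  0.2904  0.6092  0.6125] F [-2.0489 -0.7259 17.8098] M [-0.0182  0.5213  0.0697] op 0.5823752788812807 t 11.9
[[ 0.2266  0.0034 -0.974 ]
 [ 0.974   0.0011  0.2266]
 [ 0.0019 -1.     -0.003 ]]
delta tool mm [-0.3862  0.0381  0.6229]
```

```bash
python3 -m inch '0 0.3 0 -2; 0 0.3 0 -5; 0 0.3 0 -8; 0 0.3 0 -11; 0 0.3 0 -13; 0 0.3 0 -13; 0 0.3 0 -13'; python3 g.py .5247 .2024 .1627
```

```text
clock: 12.6
tool_pos: [0.5261, 0.2032, 0.1627]
eef_rot: [0.501, 0.501, -0.498, -0.5]
contact_force: [-1.9, 0.1, 18.5]
opening: 0.579
pos [0.5261 0.2032 0.1627] q [-0.2659  0.7345 -0.3121  1.8328  0.3604  0.6245  0.7726] F [-1.9254  0.126  18.4878] M [0.0875 0.4152 0.0181] op 0.5792106280222303 t 12.6
[[ 0.0016  0.0049 -1.    ]
 [ 1.      0.0023  0.0016]
 [ 0.0023 -1.     -0.0049]]
delta tool mm [-0.8395  0.0334  1.3649]
```

```bash
python3 -m inch '0 0.2 0.3 -4; 0 0.2 0.6 -8; 0 0.2 0.8 -12; 0 0.2 0.8 -16; 0 0.2 0.8 -20; 0 0.2 0.8 -20; 0 0.2 0.8 -20'; python3 g.py .5247 .2024 .1627
```

```text
clock: 13.3
tool_pos: [0.5261, 0.2037, 0.1628]
eef_rot: [0.407, 0.581, -0.577, -0.405]
contact_force: [0.3, 1.8, 18.6]
opening: 0.58
pos [0.5261 0.2037 0.1628] q [-0.2094  0.7462 -0.4107  1.831   0.4634  0.6527  1.0236] F [ 0.2541  1.7505 18.6328] M [0.1113 0.05   0.0866] op 0.5800501337409787 t 13.3
[[-0.3406  0.0066 -0.9402]
 [ 0.9402  0.0033 -0.3406]
 [ 0.0008 -1.     -0.0074]]
delta tool mm [-0.7629  0.0392  1.7409]
```

```bash
python3 -m inch '0 0.2 0 -4; 0 0.2 0 -9; 0 0.2 0 -14; 0 0.2 0 -19; 0 0.2 0 -24; 0 0.2 0 -29; 0 0.2 0 -29; 0 0.2 0 -29'; python3 g.py .5247 .2024 .1627
python3 - <<'E'
from h import *
t=snap('side','side4.png')
z=t['frame'][215:335,250:380]; cv2.imwrite('pics/zs4.png',cv2.resize(z[:,:,::-1],None,fx=5,fy=5,interpolation=cv2.INTER_NEAREST))
E
```

```text
clock: 14.1
tool_pos: [0.5261, 0.2041, 0.1627]
eef_rot: [0.25, 0.664, -0.66, -0.246]
contact_force: [-0.6, 1.5, 18.8]
opening: 0.575
pos [0.5261 0.2041 0.1627] q [-0.1299  0.7709 -0.5531  1.8267  0.5983  0.7081  1.4031] F [-0.5977  1.5056 18.8475] M [0.2468 0.1695 0.097 ] op 0.5747159788038805 t 14.1
[[-0.7537  0.0068 -0.6572]
 [ 0.6572  0.0038 -0.7537]
 [-0.0026 -1.     -0.0074]]
delta tool mm [-0.0825  0.0169  2.158 ]
```

View pics/zs4.png

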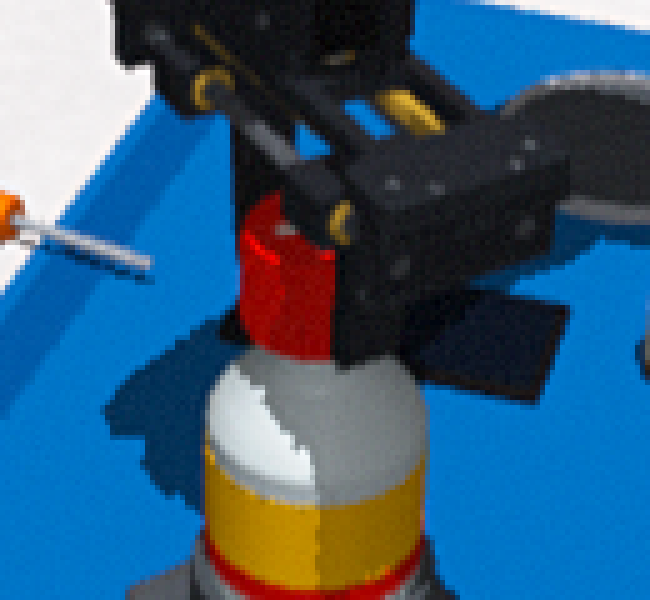

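Turned 69° with almost no moment, and the cap is still bottomed with the fingers holding it. Next is a gradual lift, watching for any pull.

```bash
python3 -m inch '0 -1 0 0; 0 -2 0 0; 0 -4 0 0; 0 -6 0 0; 0 -8 0 0; 0 -8 0 0; 0 -8 0 0'
```

```text
clock: 14.85
tool_pos: [0.526, 0.2041, 0.1701]
eef_rot: [0.25, 0.664, -0.66, -0.247]
contact_force: [2.1, 1.9, 13.9]
opening: 0.578
```

```bash
python3 -m inch '0 -1 0 0; 0 -2 0 0; 0 -3 0 0; 0 -4 0 0; 0 -5 0 0; 0 -5 0 0; 0 -5 0 0'
```

```text
clock: 15.55
tool_pos: [0.524, 0.2031, 0.1724]
eef_rot: [0.248, 0.663, -0.661, -0.248]
contact_force: [2.5, 5.1, -0.5]
opening: 0.579
```

```bash
python3 -m inch '0 -1 0 0; 0 -2 0 0; 0 -2 0 0; 0 -2 0 0'; python3 g.py .5247 .2024 .1727
```

```text
clock: 15.95
tool_pos: [0.5239, 0.2031, 0.1741]
eef_rot: [0.248, 0.663, -0.662, -0.248]
contact_force: [3.4, 5.2, -2.8]
opening: 0.581
pos [0.5239 0.2031 0.1741] q [-0.1206  0.7557 -0.5677  1.8186  0.5783  0.7373  1.4202] F [ 3.433   5.1642 -2.7584] M [ 1.0371 -0.655   0.017 ] op 0.5805743796733777 t 15.95
[[-0.754   0.0005 -0.6569]
 [ 0.6569  0.0019 -0.754 ]
 [ 0.0009 -1.     -0.0017]]
delta tool mm [-1.0542  1.4406  0.002 ]
```

```bash
python3 -m inch '0 0 -0.5 0; 0 0 -1 0; 0 -1 -1 0; 0 -2 -1 0; 0 -3 -1 0; 0 -3 -1 0'; python3 g.py .5247 .2024 .1727
```

```text
clock: 16.55
tool_pos: [0.524, 0.203, 0.1776]
eef_rot: [0.248, 0.662, -0.662, -0.248]
contact_force: [1.1, 4.4, -2.7]
opening: 0.58
pos [0.524  0.203  0.1776] q [-0.1192  0.7515 -0.5709  1.8143  0.5735  0.7471  1.4239] F [ 1.1297  4.4122 -2.6805] M [ 0.9359 -0.3027  0.0124] op 0.5797039627207329 t 16.55
[[-0.7537 -0.0002 -0.6573]
 [ 0.6573  0.0002 -0.7537]
 [ 0.0003 -1.      0.    ]]
delta tool mm [-0.8789  4.9166  0.0093]
```

```bash
python3 -m inch '0 -2 -0.4 0; 0 -4 -0.4 0; 0 -6 -0.4 0; 0 -8 -0.4 0; 0 -8 -0.4 0'; python3 g.py .5247 .2024 .1727
```

```text
clock: 17.05
tool_pos: [0.5245, 0.2024, 0.1858]
eef_rot: [-0.249, -0.662, 0.662, 0.248]
contact_force: [-0.2, 1.0, -0.4]
opening: 0.58
pos [0.5245 0.2024 0.1858] q [-0.114   0.7409 -0.5785  1.8066  0.5632  0.7653  1.433 ] F [-0.2022  1.0395 -0.3999] M [ 0.0514  0.0122 -0.0243] op 0.5795825039309104 t 17.05
[[-0.7531 -0.0001 -0.6579]
 [ 0.6579 -0.0011 -0.7531]
 [-0.0007 -1.      0.0009]]
delta tool mm [-0.1695 13.0599 -0.1608]
```

```bash
python3 -m inch '0 -6 0 0; 0 -14 0 0; 0 -24 0 0; 0 -34 0 0; 0 -44 0 0; 0 -50 0 0; 0 -50 0 0; 0 -50 0 0'; python3 g.py .4846 -.1796 .236
python3 - <<'E'
from h import *
t=snap('side','side5.png'); s=snap('top','top5.png')
E
```

```text
clock: 17.85
tool_pos: [0.5244, 0.203, 0.2355]
eef_rot: [-0.248, -0.662, 0.662, 0.248]
contact_force: [-0.3, 0.2, -0.7]
opening: 0.579
pos [0.5244 0.203  0.2355] q [-0.0857  0.6784 -0.6252  1.7571  0.5009  0.8709  1.4874] F [-0.2911  0.1699 -0.7041] M [ 0.0236  0.0827 -0.01  ] op 0.5787880518385412 t 17.85
[[-0.7535 -0.0001 -0.6574]
 [ 0.6574 -0.0001 -0.7535]
 [-0.     -1.      0.0001]]
delta tool mm [-221.55     -0.4485  314.513 ]
```

View pics/side5.png

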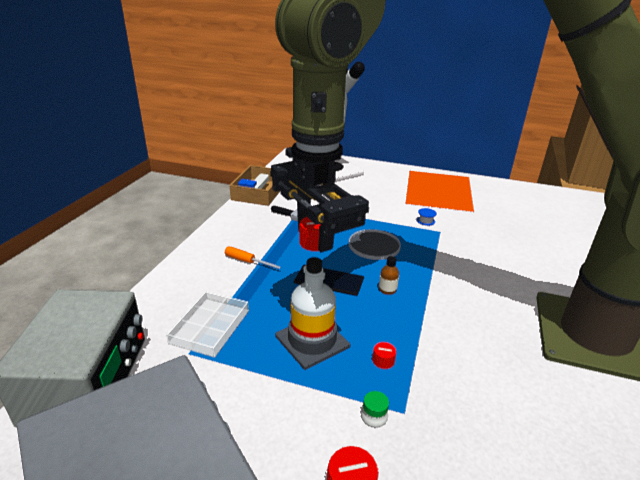

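The side view shows the cap in the jaws at about (232,310) and the bare neck below it at (265,315). I'm carrying it to the dish, spinning back partway to keep joint 7 clear of its limit.

```bash
python3 -m inch '-14 0 20 2; -36 0 52 7; -60 0 86 12; -84 0 120 17; -108 0 154 22; -132 0 188 27; -156 0 222 32; -180 0 256 36; -202 0 287 40; -202 0 287 40'; python3 g.py .4846 -.1796 .2355
```

```text
clock: 18.95
tool_pos: [0.4862, -0.1526, 0.2346]
eef_rot: [-0.463, -0.533, 0.536, 0.463]
contact_force: [0.1, -0.1, -0.3]
opening: 0.578
pos [ 0.4862 -0.1526  0.2346] q [ 0.5043  0.5861 -0.466   1.9131  0.3867  0.7335  1.528 ] F [ 0.051  -0.0697 -0.3076] M [ 0.0306  0.0408 -0.0089] op 0.5783443106800873 t 18.95
[[-0.1436 -0.0028 -0.9896]
 [ 0.9896 -0.0038 -0.1436]
 [-0.0034 -1.      0.0033]]
delta tool mm [-26.4868  -0.7861   5.5077]
```

```bash
python3 -m inch '-15 -0 4 0; -32 0 8 0; -32 0 8 0; -32 0 8 0; -32 0 8 0; -32 0 8 0'; python3 g.py .4846 -.1796 .016
python3 - <<'E'
from h import *
t=snap('side','side6.png'); s=snap('top','top6.png')
for n in ('dish',):
    for c in('top','side'): print(c,[(d['centre'],d['p']) for d in r.tip_of(c,n)])
for p in((.4846,-.1796,0),): print(proj(s,p),proj(t,p))
E
```

```text
clock: 19.55
tool_pos: [0.4853, -0.1774, 0.2355]
eef_rot: [0.459, 0.538, -0.538, -0.459]
contact_force: [0.6, -0.1, -0.5]
opening: 0.576
pos [ 0.4853 -0.1774  0.2355] q [ 0.5603  0.5946 -0.4778  1.8929  0.3881  0.7463  1.5916] F [ 0.5558 -0.1488 -0.5157] M [ 0.0466 -0.0084 -0.0186] op 0.5757176485870599 t 19.55
[[-0.1567  0.0001 -0.9877]
 [ 0.9877  0.0007 -0.1567]
 [ 0.0007 -1.     -0.0002]]
delta tool mm [ -2.1898 219.5135   1.1183]
top [([276.9, 404.6], 0.67)]
side []
[274.88554808 404.2833844 ] [245.5996816  373.85610611]
```

View pics/side6.png

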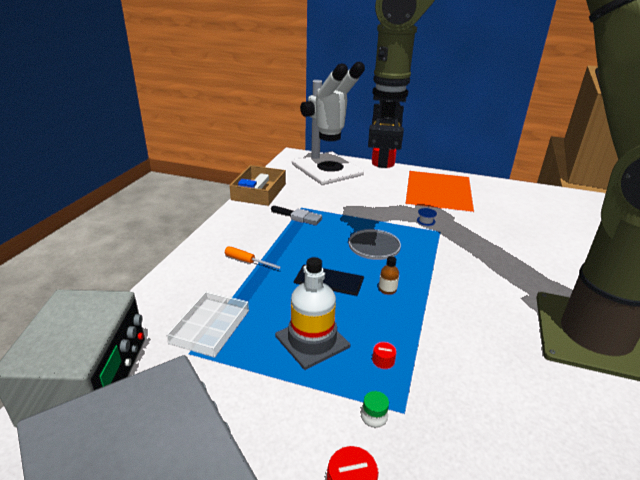

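```bash
python3 -m inch '-1 15 0 0; -1 40 0 0; -1 70 0 0; -1 100 0 0; -1 130 0 0; -1 155 0 0; -1 175 0 0; -1 190 0 0; -1 200 0 0; -1 200 0 0'; python3 -m inch '0 0 0 0; 0 0 0 0'; python3 g.py .4846 -.1796 .016
```

```text
clock: 20.75
tool_pos: [0.4849, -0.1793, 0.0345]
eef_rot: [-0.459, -0.537, 0.538, 0.46]
contact_force: [-0.3, -0.4, 0.3]
opening: 0.578
clock: 20.95
tool_pos: [0.4859, -0.1799, 0.0363]
eef_rot: [0.46, 0.538, -0.537, -0.459]
contact_force: [-0.6, -0.2, 0.2]
opening: 0.581
pos [ 0.4859 -0.1799  0.0363] q [ 0.3844  0.9137 -0.1969  2.019   0.6291  0.266   1.3773] F [-0.5941 -0.2367  0.1686] M [0.0632 0.0627 0.0781] op 0.5805787035269859 t 20.95
[[-0.1546  0.0015 -0.988 ]
 [ 0.988  -0.0002 -0.1546]
 [-0.0004 -1.     -0.0015]]
delta tool mm [ 0.459  20.2665  1.2433]
```

```bash
python3 -m inch '0 4 0 0; 0 8 0 0; 0 12 0 0; 0 15 0 0; 0 16 0 0; 0 16 0 0; 0 16 0 0'; python3 -m inch '0 0.5 0 0; 0 1 0 0; 0 1.5 0 0; 0 2 0 0; 0 2 0 0; 0 2 0 0'
```

```text
clock: 21.65
tool_pos: [0.4853, -0.1797, 0.0195]
eef_rot: [0.46, 0.537, -0.537, -0.46]
contact_force: [0.2, -0.3, -0.1]
opening: 0.58
clock: 22.25
tool_pos: [0.4853, -0.1797, 0.0175]
eef_rot: [0.46, 0.537, -0.537, -0.46]
contact_force: [-0.4, 0.3, -0.4]
opening: 0.581
```

```bash
python3 -m inch '0 0.5 0 0; 0 1 0 0; 0 1 0 0; 0 1 0 0'
```

```text
clock: 22.65
tool_pos: [0.4853, -0.1797, 0.0165]
eef_rot: [0.46, 0.537, -0.537, -0.46]
contact_force: [-0.4, -0.0, 0.4]
opening: 0.58
```

```bash
python3 -m inch '0 0.5 0 0; 0 1 0 0; 0 1 0 0; 0 1 0 0'
```

```text
clock: 23.05
tool_pos: [0.4853, -0.1797, 0.0157]
eef_rot: [0.46, 0.537, -0.537, -0.46]
contact_force: [-0.9, 0.1, 3.3]
opening: 0.583
```

It touched down at 3.3 N, at the expected height (0.0157). Releasing with a partial opening, to stay inside the dish rim.

```bash
python3 -m inch '0 0 0 0; 0 0 0 0; 0 0 0 0; 0 0 0 0; 0 0 0 0' 0.42 30; python3 g.py .4853 -.1797 .0165
python3 - <<'E'
from h import *
t=snap('side','side7.png')
z=t['frame'][170:290,310:440]; cv2.imwrite('pics/zs7.png',cv2.resize(z[:,:,::-1],None,fx=5,fy=5,interpolation=cv2.INTER_NEAREST))
E
```

```text
clock: 23.55
tool_pos: [0.4853, -0.1797, 0.0154]
eef_rot: [0.46, 0.537, -0.537, -0.46]
contact_force: [0.0, -0.3, 0.4]
opening: 0.71
pos [ 0.4853 -0.1797  0.0154] q [ 0.3623  0.9522 -0.1602  2.0202  0.6439  0.218   1.3626] F [ 0.0342 -0.3359  0.366 ] M [ 0.0047  0.0075 -0.0072] op 0.7101409094636354 t 23.55
[[-0.1547 -0.0001 -0.988 ]
 [ 0.988   0.0001 -0.1547]
 [ 0.0001 -1.      0.0001]]
delta tool mm [-0.0087 -1.0906 -0.0472]
```

View pics/zs7.png

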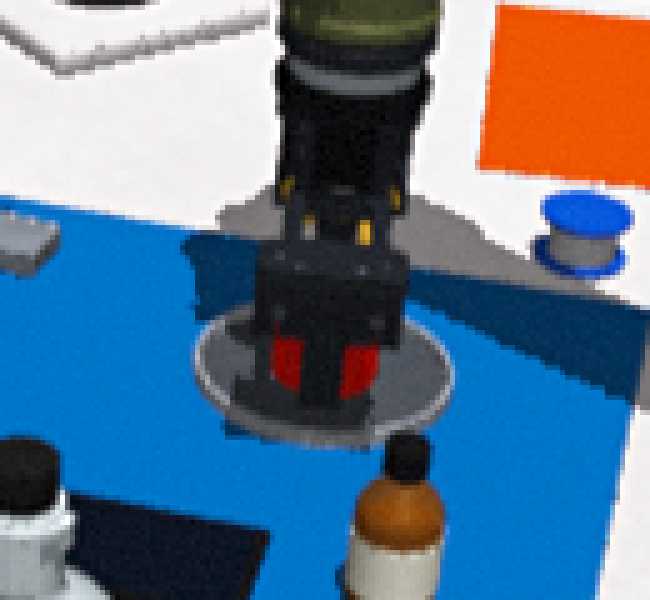

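The jaws are open (0.71, about 62 mm) and the cap sits in the middle of the dish. Backing straight up, then aside toward the base so the top camera can see it.

```bash
python3 -m inch '0 -5 0 0; 0 -15 0 0; 0 -30 0 0; 0 -50 0 0; 0 -75 0 0; 0 -100 0 0; 0 -130 0 0; 0 -160 0 0; 0 -190 0 0; 0 -200 0 0'; python3 -m inch '-20 0 0 0; -50 0 0 0; -80 0 0 0; -110 0 0 0; -140 0 0 0; -150 0 0 0; -150 0 0 0; -150 0 0 0'
python3 - <<'E'
from h import *
np.set_printoptions(precision=4,suppress=True)
t=snap('side','side8.png'); s=snap('top','top8.png')
T=r.tip_of('top','cap_center');U=r.tip_of('side','cap_center')
for a in T:
    for b in U:
        p,e=tri(s,a['centre'],t,b['centre'])
        if e<.01: print(p,e,a['p'],b['p'])
print(r.get_state()['contact_force'],r.get_state()['clock'], proj(t,(.4846,-.1796,.023)))
z=t['frame'][190:310,310:440]; cv2.imwrite('pics/zs8.png',cv2.resize(z[:,:,::-1],None,fx=5,fy=5,interpolation=cv2.INTER_NEAREST))
E
```

```text
clock: 24.6
tool_pos: [0.4864, -0.1799, 0.2189]
eef_rot: [0.461, 0.538, -0.536, -0.458]
contact_force: [0.8, 0.6, -0.2]
opening: 0.713
clock: 25.4
tool_pos: [0.5083, -0.3258, 0.2152]
eef_rot: [0.459, 0.538, -0.537, -0.46]
contact_force: [0.1, 0.2, -0.8]
opening: 0.707
[ 0.5084 -0.3766 -1.3423] 0.005518386221742739 0.77 0.92
[ 0.4833 -0.1806  0.0267] 0.0009434908882465228 0.77 0.78
[ 0.4823 -0.1781  0.0451] 0.0021778686996534696 0.77 0.18
[0.3845 0.2023 0.0147] 0.0039649155041344515 0.74 0.7
[-0.2196  0.2648 -0.7328] 25.6 [237.9331 374.6741]
```

View pics/zs8.png

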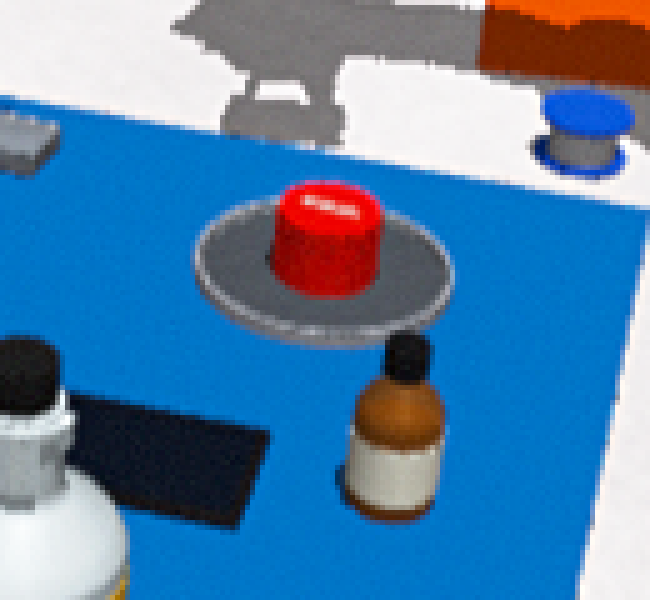

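View pics/top8.png

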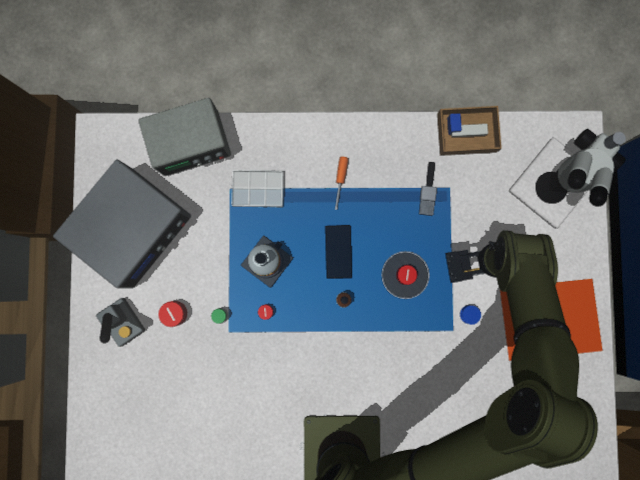

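The cap stands upright with its white line up, centred in the dish (top pixel 274,407; side crop at 235,325). The bystanders are where they were and the arm touches nothing. I'll let the arm settle and hand the job in.

```bash
python3 -m inch '0 0 0 0; 0 0 0 0; 0 0 0 0' && python3 -c "
from plant import r
print(r.get_state()['contact_force'],r.get_state()['clock']); print(r.finish_job())"
```

```text
clock: 25.9
tool_pos: [0.5085, -0.3277, 0.2155]
eef_rot: [0.46, 0.537, -0.537, -0.46]
contact_force: [-0.9, -0.2, 0.1]
opening: 0.706
[-0.90654995 -0.16883402  0.07617277] 25.9
the job is handed in; nothing more can be done
None
```

The cap is off the solvent bottle and lies upright in the steel dish. The job was handed in at about 26 s of the 64 s allowed, and no verdict was reported.

**What I did:** I pressed the cap down about 9 mm until it bottomed. Measured wrist force was 18–19 N then and while turning it 69° anticlockwise. I lifted it off and carried it to the dish. It touched the floor at 3.3 N and I released it there.

**Last checks:**
- **Cap position:** Both cameras show it top side up, within about 2 mm of the dish centre. The arm is clear of everything, with no contact force beyond noise.
- **Other things:** The pictures show nothing else on the bench visibly moved. I judged that by eye, not by measurement.
- **Disagreement:** Locating the cap from both cameras put its centre 26.7 mm above the bench, against the 23 mm expected (20–26 mm allowed). I put this down to network and calibration error, because the arm felt the dish floor at the height expected for a flat cap.
- **Side rub:** While lifting, the cap rubbed the neck with up to about 6 N sideways. I corrected by moving the tool about 1 mm sideways.

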